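# Hang the weighing pan on the scale's pin until its safety latch snaps shut

### The arm

A 6-joint arm with a two-finger parallel gripper is mounted at the origin on the work surface. World frame = base frame: x ahead of the robot, y to its left, z up, the work surface at z = 0. Lengths are in m, angles in degrees, forces in N, time in s.
With the tool pointing down it reaches from about 0.4 to 0.825 m from the base axis. Payload 7 kg.
Tool frame: the origin (TCP) lies between the finger pads; the fingertips stand 19 mm ahead of it and the grasp point (between the pads) is the TCP (r.tip_extent is the distance from the TCP to the fingertips, in m); z points along the fingers, y is the direction in which the jaws open and shut (so a half turn about z gives the same grasp; the last joint's range is limited). The gripper opens to 88 mm and grips with 3 to 60 N. Pads are 19 mm wide; open, the fingers measure 130 mm over their backs; the gripper's body (78 mm by 193 mm) begins 47 mm behind the grasp point.
Start: joints at [82.97, 20.546, 0.682, 0, -70.136, -16.507], TCP at [0.27, 0.619, 0.246] pointing down, gripper open.
Joint ranges: [-176.03, 176.03], [-82.01, 121.73], [-58.28, 71.71], [-173.87, 95.51], [-174.79, -0.11], [-173.66, 173.66]. Speed limits (degrees/s): [136.94, 136.94, 172.46, 180, 180, 180].

### API

Orientations are given as [roll, pitch, yaw] about the fixed x, y, z axes, in that order (R = Rz(yaw) Ry(pitch) Rx(roll)).
In Python, from plant import r, capture, workorder, spotter gives the robot as it stands.
- The arm moves only by the tool step_arm, never from a script. Its argument "motion" is a list of rows, each a list of 5 numbers: the finger opening in m, from 0 to 0.0876, then the shift along the tool's x, y, z in m, then the turn about the tool's z in rad. In form: [[grip, dx, dy, dz, roll], ...]. A call has 1 to 5 rows; each row is the pose to reach, as a shift and turn from the pose commanded when the call began, along the tool's axes at that moment; what a row does not reach only later rows make up. A row lasts 1/8 s, in which the tool goes at most 62.5 mm and 10.7 degrees, less where a joint would pass 70% of its speed; a pose out of reach is approached as far as the arm can. A call with a gripper value outside its range is refused whole. The fingers move at their own pace and stop on an object; "newtons" is the grip in N (left out, the last holds). Time passes only in rows, so rows that repeat a pose let the fingers close. It gives the time, the measured TCP pose, the force and the opening at its end, in the units of the state.
- r.get_state(): the state, without advancing time (a new reading comes with each control period).
- capture(name): name is "scene" or "top" or "wrist"; returns a dict with "image" (420x560x3 uint8, red, green, blue), "z_map" (420x560 float32, m along the optical axis (not along the pixel's ray), 0 where there is no reading), "fx", "fy", "cx", "cy" (pixels), "pose" (4x4, takes a point from camera to world coordinates). Camera axes: x right, y down, z forward; pixel columns grow to the right and rows downward; lengths in m; the calibration is good to about 2 mm. A picture is of the moment at which its call begins.
- workorder.close_job(): hands the job in, once; it reports no verdict.
Trained networks look in the newest picture that a camera, given by its name, has taken for a name from the list of things; names that differ only in an ending like _2 or _b are one class to them, and where a whole thing is asked for, a point or a joint stands for the part that bears it (a point fixed in the world has none). Each returns a list of dicts, best first, with "p" (0 to 1); they miss things now and then, are a little off and sometimes report something else, mostly with a low value. They report only what shows in the picture. A call takes as long as a camera call. They do not tell look-alikes from the thing itself.
- spotter.regions_of(camera, label): "mask" (420x560 bool, what is visible of it).
- spotter.tip_of(camera, label): "location" ([x, y, z] in m, in world coordinates, good to about 4 mm: a listed point, or the origin of a listed thing).
The state is a dict: "time_s": time; "joints": joint angles; "qd": joint speeds; "joint_torque": joint torques, N m; "tcp_pos": TCP position; "eef_rot": TCP orientation; "contact_force": force on the tool from outside, world axes, zero at the start; "moment": the same for the moment, N m; "gripper_width": finger opening in m.
Only numpy, scipy, OpenCV 4.12 (cv2) and the standard library are available. Lean on these libraries where they do the work, as an engineer would, in place of code of your own. Each camera call takes 0.05 s, during which the arm holds its last target.

### The job

Take the weighing pan by its tab and push the mouth of its hook down over the scale's pin until the pin is fully home and the safety latch has sprung shut behind it. Then tug the pan up lightly, with about half a kilo beyond its own weight, so that the latch bears on the pin and proves it is locked, let it back down and leave it hanging still on the pin, well between the scale head and the pin's end collar. The scale is delicate: never load it with more than 2 kg (20 N) in any direction, and leave the other things on the table where they are.

Things in the scene. Friction and masses are not known exactly. Their poses are not given: they have to be found in the camera images.
- pan: Loose steel weighing pan with hook, one rigid piece, 0.3-0.48 kg, standing on its tray. Origin under the hook's middle, z up, x towards the hook's nose. Tray 124 (x) x 80 (y) mm, 18 high, centre at x=4. Hook: plate 12 thick (y), mouth DOWN between back (x -29 to -17) and nose (x 11 to 21, flared tip at z 85). A bracket joins the back to the tray's -x edge (x=-60). Hangs almost level
- tab_mid (a point): Middle of the flat grip tab on top of the pan's hook: x=0, y=0, z=162 mm of the pan; tab 32 (x) x 12 (y) mm, z 143 to 182
- gap_mid (a point): Middle of the free gap of the pan between tray rim (z=18 mm) and nose tip (z=85): x=0, y=0, z=52 of the pan. The gap is open towards the pan's +x and both y sides; the pin enters here, then the pan goes down
- hook_seat (a point): Where the axis of a 12 mm pin lies when home in the hook's bowl (a blunt V, facing down): x=0, y=0, z=123 mm of the pan
- latch (a joint): Sprung latch, a 6 mm rod 28 mm long across the hook's mouth, pivot at x=-14, z=92 mm of the pan. 0 = shut (level); up to 1.4 rad as its free end is pushed up into the hook; never opens downward. The pin coming up from below needs up to about 12 N, partly sideways; it springs shut in 0.3 s once the pin is past, 1 to 5 mm before the bowl. A pin behind it has 22 mm of play
- stand: Fixed scale stand; origin on the tube's axis at table height, z up. Foot 150 x 120 mm (y -40 to 80), 12 high; tube 28 mm thick with clamp collar up to 130; above it a mast with a white scale head (50 x 42 mm, y -17 to 25, top 12 above the pin's axis). The pin: level rod 12 mm thick out of the head along -y to y=-123, then an 18 mm end collar to y=-128
- pin_mid (a point): Point fixed to the stand at x=0, y=-85, z=175 mm: above, at or below the middle of the pin's free length. The mast is clamped at an unmeasured height: the real pin axis is straight above or below this point by up to 16 mm (159 to 191 mm over the table). The pin is sprung: it gives 1 mm for every 8 N
- jar: Bystander: closed glass jar, 64 mm across, 85 mm high; origin under its centre
- weight: Bystander: brass balance weight, 42 mm across, 44 mm high; origin under its centre
- scoop: Bystander: steel spoon, 180 mm long, lying
- tape: Bystander: cardboard ring 90 mm across, 24 mm high, lying flat
- bowl: Bystander: steel bowl 140 mm across, 50 mm high
There are look-alikes about, which are no part of the job. What is shaped like the pan but pink is not meant.

How it is judged:
By the outcome, as a careful person would: the job done as asked, in the order asked, and still so for the second after the job is handed in, with the robot touching nothing.
It also fails if it takes over 72 s, if anything falls off the work surface, if the arm or the gripper's body presses on something with over 40 N, if the wrist force passes 120 N, or if a joint passes its speed limit or range.

## Working session

There is one attempt and no reset: what is moved stays moved. The work goes in short steps, Python scripts to look and compute and a tool call to move; the robot and the scene stay as the last step left them, time stands still between calls to the robot, and variables do not carry over. Pictures are saved under pics/ and viewed, and the job is handed in when it is done.

Besides the shell and the picture viewer there is one more tool, called after "Emit:" as name([rows], argument=value, ...), one row to a line, values as JSON. step_arm: Moves the arm, as the interface text tells. Its arguments: {"type":"object","properties":{"motion":{"type":"array","items":{"type":"array","items":{"type":"number"}}},"newtons":{"type":"number"}},"required":["motion"]}

```bash
mkdir -p pics; ls
cat > h.py <<'E'
import numpy as np, cv2
from plant import r, capture, workorder, spotter
def snap(n,f):
    c=capture(n); cv2.imwrite('pics/'+f,c['image'][:,:,::-1]); return c
def pts(c):
    z=c['z_map']; v,u=np.mgrid[0:z.shape[0],0:z.shape[1]]
    P=np.stack([(u-c['cx'])/c['fx']*z,(v-c['cy'])/c['fy']*z,z,np.ones_like(z)],-1)
    W=P@np.array(c['pose']).T
    W=W[...,:3]; W[z==0]=np.nan
    return W
E
python3 - <<'E'
from h import *
np.set_printoptions(precision=4,suppress=True)
for n in ['scene','top','wrist']:
    c=snap(n,n+'0.png'); np.savez('pics/'+n+'0.npz',**c)
for n in ['scene','top']:
  for l in ['pan','tab_mid','gap_mid','hook_seat','stand','jar','weight','scoop','tape','bowl']:
    print(n,l,[(np.round(d['location'],3),round(d['p'],2)) for d in spotter.tip_of(n,l)])
print(r.get_state())
E
```

```text
pics
scene pan [(array([ 0.645, -0.482, -0.002]), 0.86), (array([ 0.477, -0.18 , -0.   ]), 0.84), (array([ 0.689, -0.028, -0.002]), 0.75), (array([ 0.507, -0.346,  0.001]), 0.69)]
scene tab_mid [(array([ 0.499, -0.352,  0.162]), 0.91), (array([ 0.479, -0.177,  0.161]), 0.88), (array([ 0.646, -0.478,  0.163]), 0.68), (array([ 0.257, -0.227,  0.161]), 0.67)]
scene gap_mid [(array([ 0.5  , -0.347,  0.051]), 0.96), (array([ 0.478, -0.182,  0.057]), 0.9), (array([ 0.254, -0.229,  0.05 ]), 0.6), (array([ 0.646, -0.479,  0.05 ]), 0.57), (array([ 0.313, -0.403, -0.002]), 0.46)]
scene hook_seat [(array([ 0.474, -0.177,  0.123]), 0.94), (array([ 0.648, -0.483,  0.12 ]), 0.86), (array([ 0.505, -0.35 ,  0.123]), 0.65), (array([ 0.253, -0.225,  0.127]), 0.6)]
scene stand [(array([ 0.505,  0.162, -0.001]), 0.61)]
scene jar [(array([ 0.688, -0.028, -0.002]), 0.87)]
scene weight [(array([ 0.367, -0.01 ,  0.001]), 0.72)]
scene scoop [(array([ 0.656, -0.216,  0.004]), 0.82)]
scene tape [(array([0.354, 0.307, 0.003]), 0.52)]
scene bowl [(array([ 0.315, -0.401, -0.002]), 0.65)]
top pan [(array([ 0.647, 
[... 759 characters left out ...]
4, 0.18 ]), 0.31)]
top weight [(array([ 0.368, -0.01 ,  0.   ]), 0.44)]
top scoop [(array([ 0.651, -0.214, -0.002]), 0.81)]
top tape [(array([0.358, 0.31 , 0.005]), 0.71)]
top bowl [(array([ 0.316, -0.4  , -0.002]), 0.68)]
{'time_s': 1.15, 'joints': array([ 82.9702,  20.5478,   0.6822,  -0.0006, -70.1376, -16.509 ]), 'qd': array([-0.0301, -0.0808, -0.0702, -0.0222, -0.0437, -0.0398]), 'joint_torque': array([  0.0005, -58.2393,  29.3308,   7.0024,   0.0126,  -0.    ]), 'tcp_pos': array([0.2696, 0.6188, 0.2455]), 'eef_rot': array([179.9968,  -0.0004, -23.5389]), 'contact_force': array([0.2171, 0.4832, 0.0964]), 'moment': array([-0.0378, -0.0225, -0.0223]), 'gripper_width': 0.08757229370388092}
```

View pics/scene0.png

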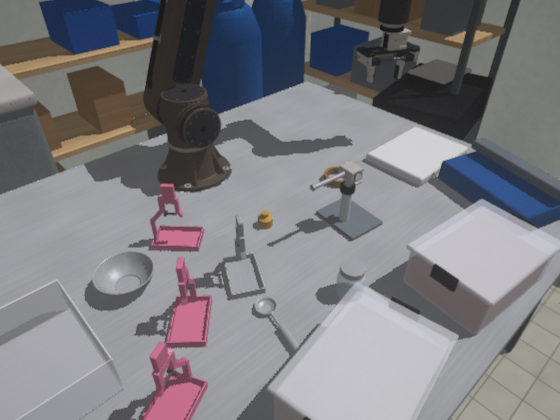

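View pics/top0.png

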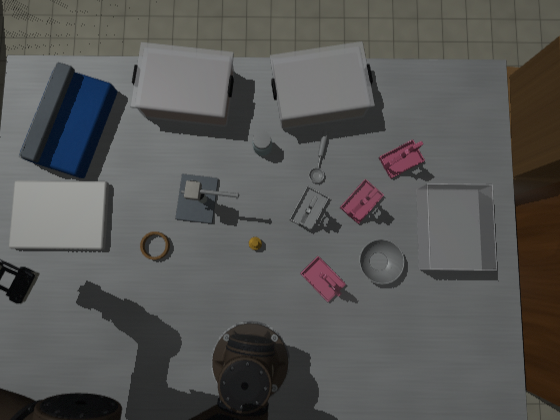

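Run:
```python
from h import *
np.set_printoptions(precision=4,suppress=True)
for n in ['top','scene']:
    c=dict(np.load(f'pics/{n}0.npz')); W=pts(c)
    fx=c['fx'];print(n,fx,np.linalg.inv(c['pose'])[:3,3], 'campos',c['pose'][:3,3])
    ok=~np.isnan(W[...,2])
    # pan area
    m=ok&(np.hypot(W[...,0]-.478,W[...,1]+.18)<.1)
    t=m&(W[...,2]>.150)
    P=W[t]; print('tab n',len(P),P.mean(0) if len(P) else 0, P.max(0),P.min(0))
    if len(P)>5:
        q=P[:,:2]-P[:,:2].mean(0); u,s,v=np.linalg.svd(q,full_matrices=False); print(s/np.sqrt(len(P)),v[0],np.degrees(np.arctan2(v[0,1],v[0,0])))
    t=m&(W[...,2]>.010)&(W[...,2]<.024)
    P=W[t]; print('tray n',len(P)); 
    rect=cv2.minAreaRect((P[:,:2]*1000).astype(np.float32)); print(rect)
    t=m&(W[...,2]>.03);P=W[t]; print('all hook',len(P),P.mean(0))
    # pin
    m=ok&(abs(W[...,0]-.505)<.12)&(W[...,1]<.2)&(W[...,1]>-0.02)&(W[...,2]>.145)
    P=W[m]; print('pin',len(P)); 
    P=P[np.argsort(P[:,1])]
    for a in np.arange(0.0,.2,.01):
        Q=P[(P[:,1]>=a)&(P[:,1]<a+.01)]
        if len(Q): print(round(a,3),len(Q),np.median(Q,0),Q[:,2].max())
```

```text
top 435.1820544189583 [-0.0643  0.4662  1.3515] campos [ 0.2924 -0.0664  1.3993]
tab n 53 [ 0.476  -0.1784  0.1778] [ 0.4922 -0.1683  0.186 ] [ 0.4625 -0.1903  0.1506]
[0.0098 0.0034] [-0.8867  0.4623] 152.46583418032537
tray n 139
((494.0263366699219, -188.01194763183594), (79.90850067138672, 155.89027404785156), 62.343292236328125)
all hook 143 [ 0.4569 -0.1683  0.1286]
pin 472
0.03 16 [0.4938 0.0366 0.1769] 0.18123007644296796
0.04 12 [0.4943 0.0453 0.174 ] 0.1785762073723609
0.05 18 [0.4959 0.0543 0.1742] 0.17956339930787735
0.06 12 [0.4968 0.0652 0.1751] 0.1788876138428599
0.07 17 [0.4982 0.0763 0.176 ] 0.179457603232692
0.08 12 [0.4994 0.0852 0.1764] 0.18185463227175314
0.09 16 [0.4998 0.0953 0.1745] 0.17897941896538305
0.1 14 [0.5023 0.105  0.1739] 0.17897345431923894
0.11 16 [0.502  0.1154 0.1749] 0.18009186212536576
0.12 14 [0.5036 0.1253 0.1741] 0.17800213193042258
0.13 16 [0.5044 0.1354 0.1764] 0.1815812440957416
0.14 69 [0.506  0.1463 0.1799] 0.18883281389060458
0.15 66 [0.5079 0.1552 0.1826] 0.18704551096458522
0.16 70 [0.5059 0.1644 0.1823] 0.1874329355054103
0.17 64 [0
[... 588 characters left out ...]
0.501  0.0549 0.1754] 0.17879912878836524
0.06 17 [0.5014 0.0655 0.1753] 0.17907058896377814
0.07 17 [0.5027 0.0746 0.1769] 0.17961140081202798
0.08 16 [0.5036 0.0858 0.1757] 0.17981571811383978
0.09 13 [0.506  0.0939 0.1752] 0.1791992500326196
0.1 16 [0.5058 0.1054 0.1754] 0.1773422320689394
0.11 12 [0.507  0.1138 0.1753] 0.17815855533478098
0.12 17 [0.5084 0.1236 0.1758] 0.1790513529639315
0.13 16 [0.5096 0.1347 0.1763] 0.17926394711837101
0.14 146 [0.5165 0.1459 0.1728] 0.18597010036304262
0.15 78 [0.5251 0.1541 0.1819] 0.18621163270653407
0.16 69 [0.5283 0.1652 0.1823] 0.1873051243370597
0.17 58 [0.5214 0.1747 0.1839] 0.18632930361950495
0.18 34 [0.5165 0.1822 0.1832] 0.18626162938377422
```

Run:
```python
import cv2
a=cv2.imread('pics/top0.png');s=cv2.imread('pics/scene0.png')
x=cv2.resize(a[160:260,160:340],(720,400),interpolation=cv2.INTER_CUBIC);cv2.imwrite('pics/topz.png',x)
x=cv2.resize(s[150:310,200:400],(750,600),interpolation=cv2.INTER_CUBIC);cv2.imwrite('pics/scz.png',x)
```

```text
(no output)
```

View pics/topz.png

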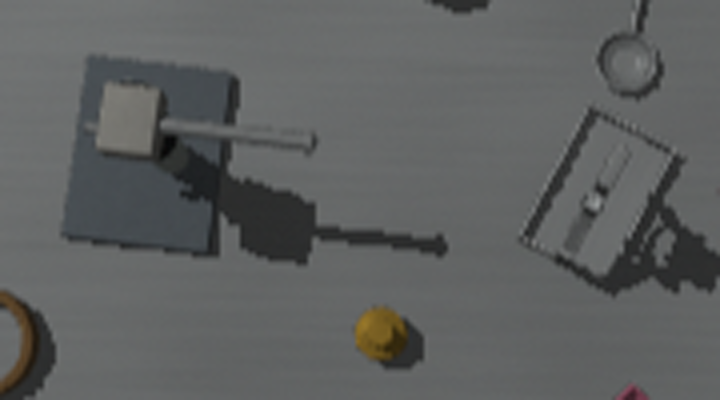

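View pics/scz.png

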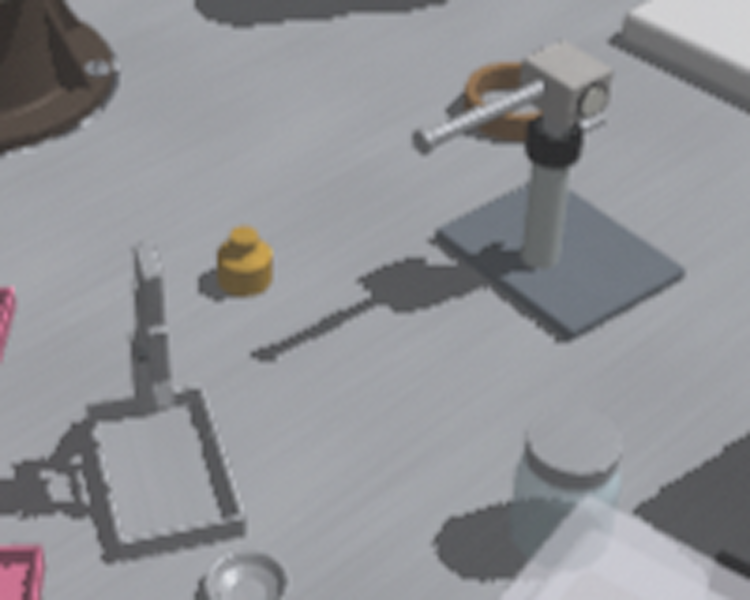

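```bash
cat >> h.py <<'E'
from scipy.spatial.transform import Rotation as Ro
def shift(target,yaw=None,s=None):
    s=s or r.get_state(); R=Ro.from_euler('xyz',s['eef_rot'],degrees=True).as_matrix()
    d=R.T@(np.array(target)-s['tcp_pos']); 
    # turn about tool z (down) is -yaw
    roll=None if yaw is None else np.radians(-(yaw-s['eef_rot'][2]))
    print('shift',np.round(d,4),'roll',roll, 'now',np.round(s['tcp_pos'],4),np.round(s['eef_rot'],2),'F',np.round(s['contact_force'],2),'w',s['gripper_width'],'t',s['time_s'])
E
python3 - <<'E'
from h import *
np.set_printoptions(precision=4,suppress=True)
c=dict(np.load('pics/wrist0.npz')); print(c['pose'],c['fx'],c['cx'],c['cy'])
s=r.get_state(); R=Ro.from_euler('xyz',s['eef_rot'],degrees=True).as_matrix()
print('cam in tool',R.T@(c['pose'][:3,3]-s['tcp_pos']),R.T@c['pose'][:3,:3])
shift([.40,.08,.36],-20)
E
```

```text
[[-0.3996 -0.877  -0.2667  0.3421]
 [-0.9167  0.3829  0.1141  0.5877]
 [ 0.0021  0.2901 -0.957   0.3829]
 [ 0.      0.      0.      1.    ]] 325.3242133189633 284.25601027849086 205.46828002790645
cam in tool [ 0.079  -0.0004 -0.1373] [[-0.0002 -0.957  -0.2901]
 [ 1.     -0.0008  0.0019]
 [-0.002  -0.2901  0.957 ]]
shift [ 0.3348  0.4419 -0.1144] roll -0.0617661862693611 now [0.2696 0.6188 0.2455] [180.    -0.   -23.54] F [0.22 0.48 0.1 ] w 0.08757229370388092 t 1.15
```

View pics/wrist0.png

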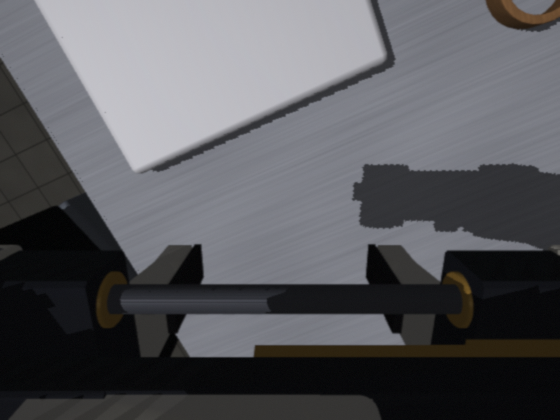

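Emit:
step_arm([
  [0.0876,0.335,0.44,-0.115,-0.06],
  [0.0876,0.335,0.44,-0.115,-0.06],
  [0.0876,0.335,0.44,-0.115,-0.06],
  [0.0876,0.335,0.44,-0.115,-0.06],
  [0.0876,0.335,0.44,-0.115,-0.06],
])

```text
time_s: 1.78
tcp_pos: [0.3424, 0.3197, 0.3098]
eef_rot: [-180.0, -0.0, -20.1]
contact_force: [1.5, -0.4, -0.3]
gripper_width: 0.0873
```

Run:
```python
from h import *
shift([.42,.10,.36],-20)
```

```text
shift [ 0.1483  0.1796 -0.0503] roll -0.001298026587463643 now [0.3424 0.3197 0.3098] [-1.7996e+02 -1.0000e-02 -2.0070e+01] F [ 1.52 -0.38 -0.31] w 0.08727578735060965 t 1.775
```

Emit:
step_arm([
  [0.0876,0.148,0.18,-0.05,0],
  [0.0876,0.148,0.18,-0.05,0],
  [0.0876,0.148,0.18,-0.05,0],
  [0.0876,0.148,0.18,-0.05,0],
  [0.0876,0.148,0.18,-0.05,0],
])

```text
time_s: 2.4
tcp_pos: [0.4202, 0.0991, 0.3604]
eef_rot: [-179.9, -0.1, -20.4]
contact_force: [0.5, 0.7, -0.6]
gripper_width: 0.0873
```

Run:
```python
from h import *
c=snap('wrist','w1.png'); np.savez('pics/w1.npz',**c)
shift([.40,-.12,.36],-27)
```

```text
shift [ 0.058   0.2135 -0.0006] roll 0.11682992492222531 now [0.4197 0.1004 0.3597] [-1.7993e+02 -3.0000e-02 -2.0310e+01] F [-0.53 -0.07  1.27] w 0.08733334358411933 t 2.45
```

View pics/w1.png

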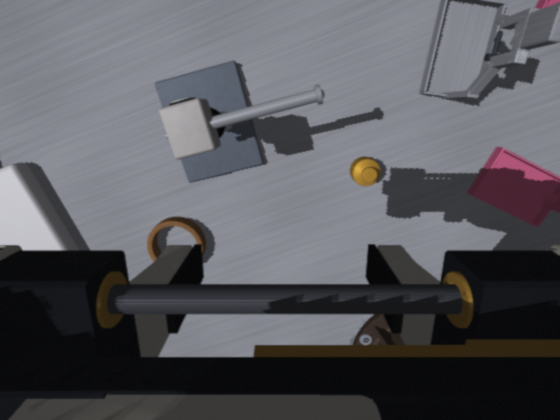

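Emit:
step_arm([
  [0.0876,0.058,0.21,0,0.117],
  [0.0876,0.058,0.21,0,0.117],
  [0.0876,0.058,0.21,0,0.117],
  [0.0876,0.058,0.21,0,0.117],
  [0.0876,0.058,0.21,0,0.117],
])

```text
time_s: 3.08
tcp_pos: [0.4015, -0.1161, 0.3588]
eef_rot: [180.0, 0.0, -26.9]
contact_force: [-0.2, 0.1, -0.7]
gripper_width: 0.0875
```

Run:
```python
from h import *
np.set_printoptions(precision=4,suppress=True)
c=snap('wrist','w2.png'); np.savez('pics/w2.npz',**c)
for l in ['tab_mid','hook_seat','gap_mid','pan']:
    print(l,[(np.round(d['location'],4),round(d['p'],2)) for d in spotter.tip_of('wrist',l)])
from scipy.optimize import least_squares
for f in ['w1','w2','top0','scene0']:
    c=dict(np.load(f'pics/{f}.npz'));W=pts(c)
    m=(abs(W[...,0]-.50)<.03)&(W[...,1]<.130)&(W[...,1]>0.045)&(W[...,2]>.155)&(W[...,2]<.195)
    P=W[m]
    if len(P)<20: print(f,len(P)); continue
    def res(p):
        a=np.array([p[0],.08,p[1]]);d=np.array([p[2],1,0]);d/=np.linalg.norm(d)
        q=P-a; q=q-np.outer(q@d,d); return np.linalg.norm(q,axis=1)-.006
    s=least_squares(res,[.5,.172,.1],loss='soft_l1',f_scale=.002); print(f,len(P),s.x,np.degrees(np.arctan(s.x[2])),np.std(s.fun))
    hd=(abs(W[...,0]-.508)<.015)&(abs(W[...,1]-.165)<.012)&(W[...,2]>.15)
    print('  head top',np.median(W[hd],0) if hd.any() else 0)
    col=(abs(W[...,0]-.495)<.03)&(W[...,1]<.045)&(W[...,1]>0.0)&(W[...,2]>.15); Q=W[col]
    if len(Q): print('  end y',np.percentile(Q[:,1],[0,5,50]), Q[:,2].max())
    hp=(abs(W[...,0]-.508)<.04)&(abs(W[...,1]-.165)<.05)&(W[...,2]>.178)&(W[...,2]<.195)
    if hp.sum()>50: print('  head rect',cv2.minAreaRect((W[hp][:,:2]*1000).astype(np.float32)))
```

```text
tab_mid [(array([ 0.4749, -0.1742,  0.1662]), 0.93), (array([ 0.2572, -0.2279,  0.1653]), 0.72)]
hook_seat [(array([ 0.4797, -0.1796,  0.1225]), 0.97), (array([ 0.2531, -0.2216,  0.1196]), 0.67)]
gap_mid [(array([ 0.2546, -0.2285,  0.0537]), 0.91), (array([ 0.5013, -0.3506,  0.0483]), 0.64), (array([ 0.4793, -0.1796,  0.0536]), 0.63)]
pan [(array([ 0.2554, -0.2232, -0.001 ]), 0.69), (array([ 0.4734, -0.1793,  0.0005]), 0.61), (array([ 0.5036, -0.3483,  0.0016]), 0.57)]
w1 1160 [0.4988 0.1702 0.1076] 6.14320657812549 0.0005778042462086937
  head top [0.5083 0.165  0.1823]
  end y [0.0323 0.0336 0.0388] 0.18062929940927358
  head rect ((508.91796875, 165.82066345214844), (42.445762634277344, 51.79483413696289), 83.38028717041016)
w2 944 [0.4989 0.17   0.1073] 6.126602974187844 0.0005700471358620088
  head top [0.4984 0.1579 0.1822]
  end y [0.0314 0.0323 0.0355] 0.18007355153612975
  head rect ((497.7298889160156, 150.67254638671875), (24.218711853027344, 53.157135009765625), 50.736759185791016)
top0 126 [0.4993 0.1708 0.1003] 5.7282228568110005 0.0017946261869454944
  head top [0.5078 0.1645 0.1828]
  end y [0.0335 0.0335 0.0367] 0.18123007644296796
  head rect ((507.8503723144531, 151.21035766601562), (69.80622863769531, 51.28941345214844), 85.05072784423828)
scene0 131 [0.4993 0.1721 0.1084] 6.187208622939776 0.0013043884159679676
  head top [0.5072 0.1656 0.184 ]
  end y [0.0332 0.0337 0.037 ] 0.18186955374269076
  head rect ((508.8569030761719, 155.1797637939453), (65.7431869506836, 53.49226379394531), 84.84300994873047)
```

View pics/w2.png

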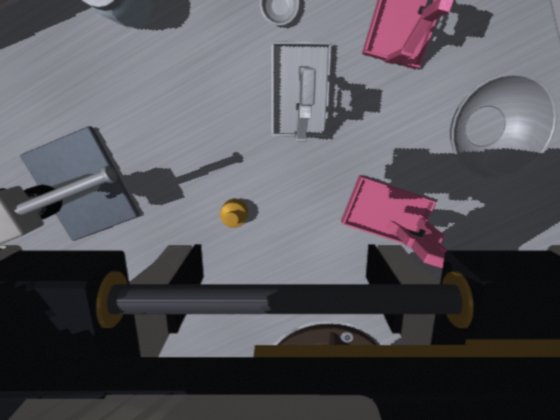

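Run:
```python
from h import *
np.set_printoptions(precision=4,suppress=True)
c=dict(np.load('pics/w2.npz'));W=pts(c)
m=(np.hypot(W[...,0]-.478,W[...,1]+.18)<.11)
t=m&(W[...,2]>.172); P=W[t]; print(len(P),P.mean(0),np.median(P[:,2])); 
P=P[abs(P[:,2]-np.median(P[:,2]))<.004]
rc=cv2.minAreaRect((P[:,:2]*1000).astype(np.float32)); print('tab',rc)
t=m&(W[...,2]>.013)&(W[...,2]<.022); t=t.astype(np.uint8)
n,l,st,ce=cv2.connectedComponentsWithStats(t); k=1+np.argmax(st[1:,4]); print(st[1:])
P=W[t>0]; print('tray',cv2.minAreaRect((P[:,:2]*1000).astype(np.float32)))
x=c['image'][20:180,220:400,::-1]; cv2.imwrite('pics/w2z.png',cv2.resize(x,(675,600),interpolation=cv2.INTER_CUBIC))
for z0,z1 in[(.03,.06),(.06,.09),(.09,.12),(.12,.15),(.15,.17)]:
    Q=W[m&(W[...,2]>z0)&(W[...,2]<z1)]; print(z0,len(Q),np.median(Q,0) if len(Q) else 0)
```

```text
74168 [ 0.4243 -0.1316  0.43  ] 0.4322870394216061
tab ((427.28558349609375, -129.1956787109375), (137.34657287597656, 21.72130584716797), 63.26777267456055)
[[297   8   2   2   3]
 [294  11   4   4   7]
 [265  14   3   5   6]
 [293  16   2   3   4]
 [286  19   5   4   5]
 [269  20   4   2   6]
 [273  23   1   1   1]
 [275  22   9   3  12]
 [272  42  60  95 676]
 [365  43   9  12  45]]
tray ((486.8352966308594, -214.98849487304688), (142.9674072265625, 166.47637939453125), 65.94822692871094)
0.03 7 [ 0.4332 -0.1485  0.0392]
0.06 158 [ 0.4335 -0.1561  0.079 ]
0.09 140 [ 0.4488 -0.1644  0.0962]
0.12 212 [ 0.46   -0.1702  0.1416]
0.15 39 [ 0.4761 -0.1728  0.1584]
```

View pics/w2z.png

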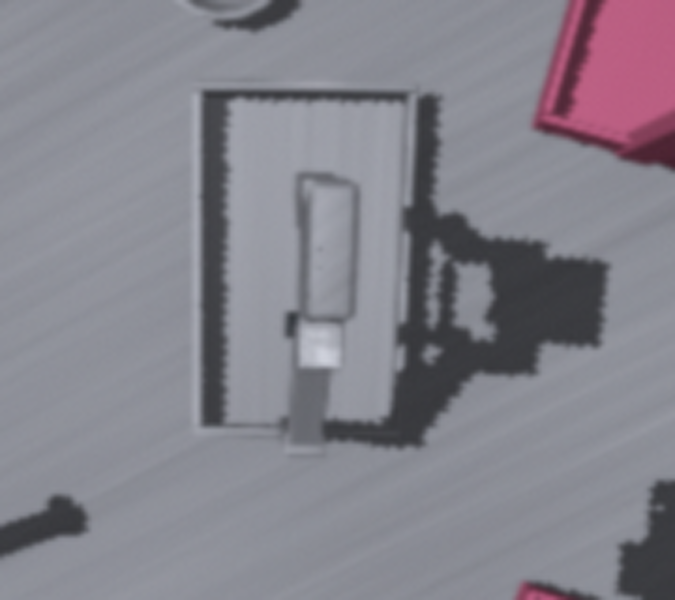

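Run:
```python
from h import *
np.set_printoptions(precision=4,suppress=True)
c=dict(np.load('pics/w2.npz'));W=pts(c)
m=(np.hypot(W[...,0]-.478,W[...,1]+.18)<.06)
t=m&(W[...,2]>.172)&(W[...,2]<.195); P=W[t]; print(len(P),P.mean(0))
print('tab',cv2.minAreaRect((P[:,:2]*1000).astype(np.float32)))
t=((W[...,2]>.011)&(W[...,2]<.024)).astype(np.uint8)
n,l=cv2.connectedComponents(t); k=l[60:100,268:278]; k=np.bincount(k[k>0]).argmax(); P=W[l==k]; rc=cv2.minAreaRect((P[:,:2]*1000).astype(np.float32)); print(len(P),'tray',rc)
s=r.get_state();shift([.478,-.179,.215],-27)
```

```text
489 [ 0.4781 -0.1793  0.1806]
tab ((477.9783935546875, -179.56378173828125), (11.99170970916748, 31.23826026916504), 63.02668762207031)
724 tray ((480.822509765625, -181.558349609375), (79.69009399414062, 123.72635650634766), 62.42975997924805)
shift [0.097  0.0236 0.1441] roll 0.005336077865079513 now [ 0.402  -0.1143  0.3591] [-180.      0.01  -26.69] F [0.73 1.15 0.49] w 0.08741573497313683 t 3.325
```

Emit:
step_arm([
  [0.06,0.097,0.024,0.05,0.01],
  [0.06,0.097,0.024,0.144,0.01],
  [0.06,0.097,0.024,0.144,0.01],
  [0.06,0.097,0.024,0.144,0.01],
  [0.06,0.097,0.024,0.144,0.01],
], newtons=50)

```text
time_s: 3.95
tcp_pos: [0.4783, -0.18, 0.2165]
eef_rot: [180.0, -0.1, -27.3]
contact_force: [-0.0, -0.6, 0.5]
gripper_width: 0.06
```

Run:
```python
from h import *
shift([.478,-.1795,.165],-27.3)
c=snap('wrist','w3.png')
```

```text
shift [-0.0006 -0.0003  0.0515] roll 3.324181797657682e-05 now [ 0.4783 -0.18    0.2165] [ 1.7999e+02 -7.0000e-02 -2.7300e+01] F [-0.02 -0.63  0.51] w 0.060010801218302996 t 3.95
```

View pics/w3.png

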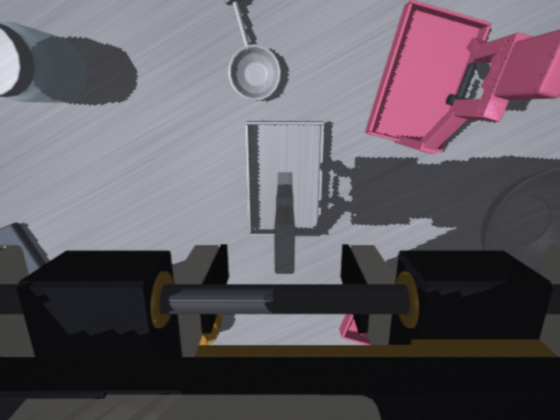

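Emit:
step_arm([
  [0.06,0,0,0.03,0],
  [0.06,0,0,0.05,0],
  [0.06,0,0,0.05,0],
  [0.0,0,0,0.05,0],
  [0.0,0,0,0.05,0],
], newtons=50)

```text
time_s: 4.62
tcp_pos: [0.4784, -0.1805, 0.1668]
eef_rot: [-179.9, -0.1, -27.4]
contact_force: [0.4, -0.2, 0.3]
gripper_width: 0.0452
```

Emit:
step_arm([
  [0.0,0,0,0,0],
  [0.0,0,0,0,0],
  [0.0,0,0,0,0],
])

```text
time_s: 5.0
tcp_pos: [0.4774, -0.1806, 0.1652]
eef_rot: [180.0, 0.0, -27.4]
contact_force: [0.2, -0.6, 0.4]
gripper_width: 0.0156
```

Run:
```python
from h import *
shift([.478,-.1795,.165],-27.3);print(r.get_state()['moment'])
```

```text
shift [-0.     -0.0013  0.0002] roll -0.0014226233102553121 now [ 0.4774 -0.1806  0.1652] [180.     0.   -27.38] F [ 0.21 -0.59  0.4 ] w 0.01562395334037456 t 5.0
[-0.02313165 -0.0048311  -0.00084624]
```

Emit:
step_arm([
  [0.0,0,0,0,0],
  [0.0,0,0,0,0],
  [0.0,0,0,0,0],
])

```text
time_s: 5.38
tcp_pos: [0.4775, -0.1805, 0.1651]
eef_rot: [-180.0, 0.0, -27.4]
contact_force: [-0.4, 0.7, -0.8]
gripper_width: 0.0117
```

Run:
```python
from h import *
shift([.478,-.1795,.165],-27.3);print(r.get_state()['moment'])
```

```text
shift [ 0.     -0.0011  0.0001] roll -0.0013280184505334426 now [ 0.4775 -0.1805  0.1651] [-1.800e+02  1.000e-02 -2.738e+01] F [-0.4   0.73 -0.84] w 0.0116504042183224 t 5.375
[ 0.20322837 -0.1639589  -0.01745856]
```

Gripped (11.7 mm). Lift.

Emit:
step_arm([
  [0.0,0,0,-0.03,0],
  [0.0,0,0,-0.08,0],
  [0.0,0,0,-0.125,0],
  [0.0,0,0,-0.125,0],
  [0.0,0,0,-0.125,0],
])

```text
time_s: 6.0
tcp_pos: [0.4765, -0.1802, 0.2888]
eef_rot: [180.0, 0.1, -27.4]
contact_force: [-1.1, 1.5, -4.9]
gripper_width: 0.0117
```

Run:
```python
from h import *
np.set_printoptions(precision=4,suppress=True)
c=snap('scene','s1.png');np.savez('pics/s1.npz',**c)
cv2.imwrite('pics/s1z.png',cv2.resize(c['image'][100:320,150:430,::-1],(763,600),interpolation=cv2.INTER_CUBIC))
s=r.get_state();print(s['contact_force'],s['moment'])
o=np.array([.5076,.161]);y=np.array([.1063,.9943])
for d in (-.18,-.074): 
    p=o+y*d; shift([p[0],p[1],.284],-6.1)
```

```text
[-0.4308  0.0215 -5.1228] [-0.0123  0.0224 -0.0295]
shift [-0.0639 -0.1497  0.0044] roll -0.37164515565519907 now [ 0.4763 -0.1803  0.2883] [179.96   0.18 -27.39] F [-0.43  0.02 -5.12] w 0.011614324681546257 t 6.05
shift [-0.1024 -0.2485  0.0045] roll -0.37164515565519907 now [ 0.4763 -0.1803  0.2883] [179.96   0.18 -27.39] F [-0.43  0.02 -5.12] w 0.011614324681546257 t 6.05
```

View pics/s1z.png

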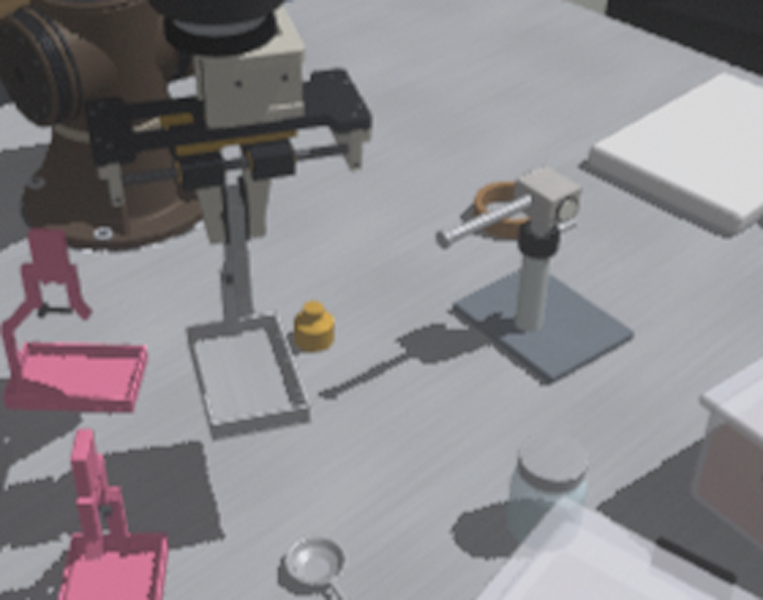

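Emit:
step_arm([
  [0.0,-0.02,-0.04,0.004,-0.15],
  [0.0,-0.042,-0.09,0.004,-0.3],
  [0.0,-0.064,-0.14,0.004,-0.372],
  [0.0,-0.064,-0.15,0.004,-0.372],
  [0.0,-0.064,-0.15,0.004,-0.372],
])

```text
time_s: 6.68
tcp_pos: [0.4892, -0.0175, 0.2848]
eef_rot: [179.9, 0.1, -6.0]
contact_force: [-0.7, 0.2, -4.0]
gripper_width: 0.0116
```

Run:
```python
from h import *
np.set_printoptions(precision=4,suppress=True)
c=snap('scene','s2.png');np.savez('pics/s2.npz',**c); t=snap('top','t2.png'); np.savez('pics/t2.npz',**t)
cv2.imwrite('pics/s2z.png',cv2.resize(c['image'][100:300,200:400,::-1],(600,600),interpolation=cv2.INTER_CUBIC))
s=r.get_state();T=s['tcp_pos']
yaw=np.radians(s['eef_rot'][2]); ex=np.array([np.cos(yaw),np.sin(yaw),0]);ey=np.array([-np.sin(yaw),np.cos(yaw),0])
for n,cc in(('scene',c),('top',t)):
    W=pts(cc)-T+np.array([0,0,.165]); L=np.stack([W@ex,W@ey,W[...,2]],-1)
    m=(abs(L[...,0])<.075)&(abs(L[...,1])<.05)&(L[...,2]>-.02)&(L[...,2]<.06); P=L[m]
    fl=(abs(L[...,0]-.025)<.03)&(abs(L[...,1])<.03)&(L[...,2]>-.015)&(L[...,2]<.03); Q=L[fl]
    A=np.c_[Q[:,:2],np.ones(len(Q))]; k=np.linalg.lstsq(A,Q[:,2],rcond=None)[0]; print(n,len(Q),'floor slope',k)
    R=L[m&(L[...,2]>.01)&(L[...,2]<.03)]; print('rim rect',cv2.minAreaRect((R[:,:2]*1000).astype(np.float32)))
    H=L[(abs(L[...,0])<.035)&(abs(L[...,1])<.012)&(L[...,2]>.06)&(L[...,2]<.14)]; print('hook',len(H),H.min(0) if len(H) else 0,H.max(0) if len(H) else 0,np.median(H,0))
o=np.array([.5076,.161]);y=np.array([.1063,.9943])
for d in (-.074,): 
    p=o+y*d; shift([p[0],p[1],.284],-6.1)
```

```text
scene 309 floor slope [-0.0096 -0.0052  0.0034]
rim rect ((3.8639678955078125, 2.0868072509765625), (129.1658172607422, 82.55240631103516), 0.21933016180992126)
hook 279 [-0.034  -0.0066  0.084 ] [0.0294 0.01   0.1398] [ 0.0075 -0.0017  0.1094]
top 9 floor slope [ 0.2083  0.3993 -0.0074]
rim rect ((-0.046573638916015625, -0.08543777465820312), (79.7187728881836, 120.61077880859375), 89.87940979003906)
hook 24 [-0.0336 -0.0056  0.0909] [-0.0201  0.006   0.1397] [-0.0287  0.0006  0.1087]
shift [-0.0007 -0.1067  0.0012] roll -0.00017712632063786034 now [ 0.4891 -0.0187  0.2853] [179.94   0.11  -6.11] F [-0.21 -0.07 -4.04] w 0.012176478507719076 t 6.775
```

View pics/s2z.png

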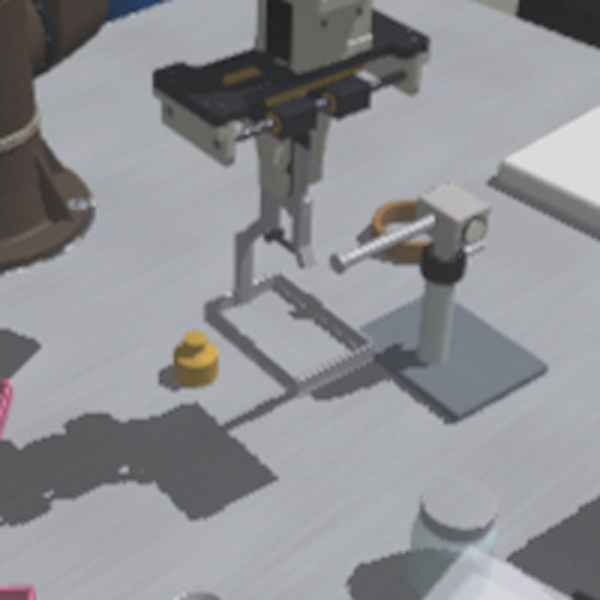

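Emit:
step_arm([
  [0.0,-0.0005,-0.025,0.001,0],
  [0.0,-0.0005,-0.055,0.001,0],
  [0.0,-0.0005,-0.085,0.001,0],
  [0.0,-0.0005,-0.107,0.001,0],
  [0.0,-0.0005,-0.107,0.001,0],
])

```text
time_s: 7.4
tcp_pos: [0.5006, 0.0889, 0.2848]
eef_rot: [180.0, 0.0, -6.0]
contact_force: [-0.3, -0.9, -4.8]
gripper_width: 0.0121
```

Run:
```python
from h import *
np.set_printoptions(precision=4,suppress=True)
c=snap('scene','s3.png');np.savez('pics/s3.npz',**c)
cv2.imwrite('pics/s3z.png',cv2.resize(c['image'][100:300,230:430,::-1],(600,600),interpolation=cv2.INTER_CUBIC))
o=np.array([.5076,.161]);y=np.array([.1063,.9943])
p=o+y*-.074; shift([p[0],p[1],.165+.1705-.123],-6.1)
```

```text
shift [-0.0005  0.0008  0.0724] roll 0.0007254603410422117 now [0.5003 0.0882 0.2848] [179.96   0.04  -6.06] F [-0.41  0.32 -4.85] w 0.011745600303945667 t 7.45
```

View pics/s3z.png

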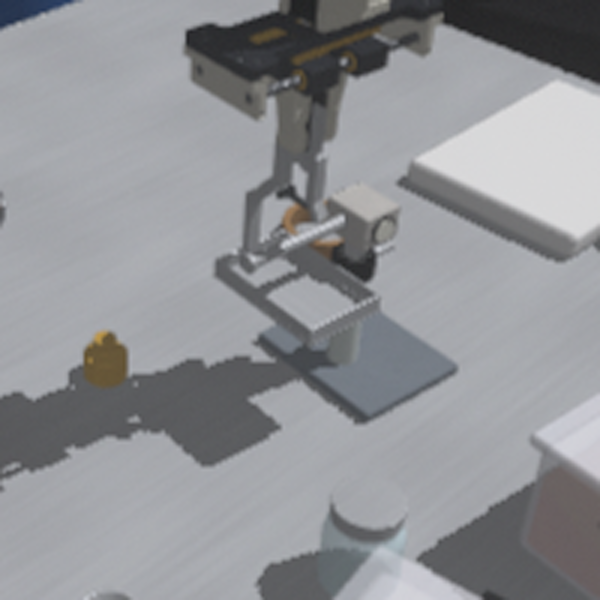

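Emit:
step_arm([
  [0.0,-0.0005,0,0.01,0],
  [0.0,-0.0005,0,0.02,0],
  [0.0,-0.0005,0,0.027,0],
  [0.0,-0.0005,0,0.03,0],
  [0.0,-0.0005,0,0.03,0],
])

```text
time_s: 8.07
tcp_pos: [0.4999, 0.0885, 0.255]
eef_rot: [180.0, 0.0, -6.1]
contact_force: [-0.3, -0.2, -4.3]
gripper_width: 0.0118
```

```bash
cat > st.py <<'E'
from h import *
p=np.array([.5076,.161])+np.array([.1063,.9943])*-.074; shift([p[0],p[1],.2125],-6.1); print(np.round(r.get_state()['moment'],2))
E
python3 st.py
```

```text
shift [-0.      0.001   0.0425] roll 0.0005723435487867204 now [0.4999 0.0885 0.255 ] [ 1.7999e+02  1.0000e-02 -6.0700e+00] F [-0.33 -0.17 -4.32] w 0.0117871385217476 t 8.075
[-0.06 -0.01 -0.01]
```

Emit:
step_arm([
  [0.0,0,0,0.002,0],
  [0.0,0,0,0.004,0],
  [0.0,0,0,0.006,0],
  [0.0,0,0,0.008,0],
  [0.0,0,0,0.008,0],
])

```text
time_s: 8.7
tcp_pos: [0.5001, 0.0887, 0.2474]
eef_rot: [-180.0, -0.0, -6.1]
contact_force: [-2.6, 1.0, 1.1]
gripper_width: 0.0117
```

Emit:
step_arm([
  [0.0,0,0,0.002,0],
  [0.0,0,0,0.004,0],
  [0.0,0,0,0.006,0],
  [0.0,0,0,0.008,0],
  [0.0,0,0,0.008,0],
])

```text
time_s: 9.32
tcp_pos: [0.4993, 0.0885, 0.2386]
eef_rot: [180.0, 0.1, -6.1]
contact_force: [-2.0, 1.3, 1.0]
gripper_width: 0.0117
```

Emit:
step_arm([
  [0.0,0,0,0.002,0],
  [0.0,0,0,0.004,0],
  [0.0,0,0,0.006,0],
  [0.0,0,0,0.006,0],
])

```text
time_s: 9.82
tcp_pos: [0.4992, 0.0884, 0.2324]
eef_rot: [180.0, 0.1, -6.1]
contact_force: [-4.9, 0.9, -1.3]
gripper_width: 0.0119
```

```bash
python3 st.py
```

```text
shift [0.0007 0.001  0.0199] roll 0.0004041231699880085 now [0.4992 0.0884 0.2324] [ 1.7997e+02  1.0000e-01 -6.0800e+00] F [-4.9   0.94 -1.27] w 0.011898157700245878 t 9.825
[ 0.36  1.97 -0.03]
```

Emit:
step_arm([
  [0.0,0,0,0.002,0],
  [0.0,0,0,0.004,0],
  [0.0,0,0,0.006,0],
  [0.0,0,0,0.006,0],
])

```text
time_s: 10.32
tcp_pos: [0.4995, 0.0885, 0.2266]
eef_rot: [180.0, 0.1, -6.1]
contact_force: [-4.4, 1.2, -2.2]
gripper_width: 0.0118
```

Emit:
step_arm([
  [0.0,0,0,0.002,0],
  [0.0,0,0,0.004,0],
  [0.0,0,0,0.006,0],
  [0.0,0,0,0.006,0],
])

```text
time_s: 10.82
tcp_pos: [0.4992, 0.0885, 0.2203]
eef_rot: [180.0, 0.1, -6.1]
contact_force: [-6.1, 1.4, -6.5]
gripper_width: 0.0118
```

```bash
python3 st.py
python3 - <<'E'
from h import *
c=snap('scene','s4.png');np.savez('pics/s4.npz',**c)
cv2.imwrite('pics/s4z.png',cv2.resize(c['image'][130:250,270:390,::-1],(600,600),interpolation=cv2.INTER_CUBIC))
E
```

```text
shift [0.0007 0.001  0.0078] roll 0.00032507470442273787 now [0.4992 0.0885 0.2203] [ 1.7998e+02  1.0000e-01 -6.0800e+00] F [-6.1   1.43 -6.52] w 0.011753000550017337 t 10.825
[0.54 2.11 0.03]
```

View pics/s4z.png

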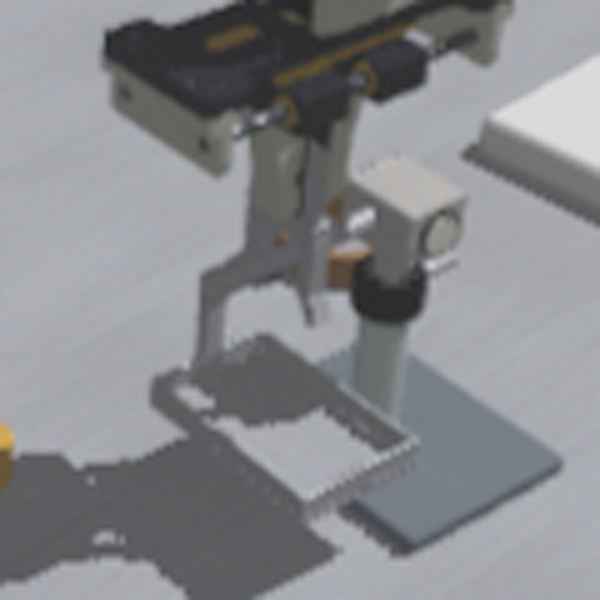

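```bash
cat > tilt.py <<'E'
import sys
from h import *
np.set_printoptions(precision=4,suppress=True)
c=dict(np.load(sys.argv[1])); s=r.get_state();T=s['tcp_pos']
yaw=np.radians(-6.1); ex=np.array([np.cos(yaw),np.sin(yaw),0]);ey=np.array([-np.sin(yaw),np.cos(yaw),0])
W=pts(c)-T+np.array([0,0,.165]); L=np.stack([W@ex,W@ey,W[...,2]],-1)
Q=L[(abs(L[...,0]-.025)<.03)&(abs(L[...,1])<.03)&(L[...,2]>-.012)&(L[...,2]<.02)]
A=np.c_[Q[:,:2],np.ones(len(Q))]; k=np.linalg.lstsq(A,Q[:,2],rcond=None)[0]; print(len(Q),'floor slope',k)
R=L[(abs(L[...,0])<.08)&(abs(L[...,1])<.05)&(L[...,2]>.008)&(L[...,2]<.03)]; print('rim rect',cv2.minAreaRect((R[:,:2]*1000).astype(np.float32)))
H=L[(abs(L[...,0])<.035)&(abs(L[...,1])<.02)&(L[...,2]>.06)&(L[...,2]<.14)]; print(len(H),np.percentile(H,[2,50,98],axis=0))
E
python3 tilt.py pics/s4.npz
```

```text
268 floor slope [ 0.0036 -0.0058  0.0035]
rim rect ((2.9299087524414062, 1.2438774108886719), (85.22730255126953, 128.8716278076172), 89.90548706054688)
224 [[-0.0294 -0.0167  0.0898]
 [ 0.0088 -0.0037  0.1188]
 [ 0.0264  0.0073  0.1387]]
```

Emit:
step_arm([
  [0.0,0,0,0.001,0],
  [0.0,0,0,0.002,0],
  [0.0,0,0,0.003,0],
  [0.0,0,0,0.003,0],
])

```text
time_s: 11.38
tcp_pos: [0.5, 0.0885, 0.2179]
eef_rot: [180.0, -0.0, -6.1]
contact_force: [-0.4, 0.5, -3.9]
gripper_width: 0.0116
```

Emit:
step_arm([
  [0.0,0,0,0.001,0],
  [0.0,0,0,0.002,0],
  [0.0,0,0,0.002,0],
])

```text
time_s: 11.75
tcp_pos: [0.5003, 0.0887, 0.2164]
eef_rot: [-180.0, -0.0, -6.1]
contact_force: [-0.1, -0.1, -4.0]
gripper_width: 0.0118
```

Emit:
step_arm([
  [0.0,0,0,0.001,0],
  [0.0,0,0,0.001,0],
])

```text
time_s: 12.0
tcp_pos: [0.4999, 0.0886, 0.2151]
eef_rot: [-180.0, -0.0, -6.1]
contact_force: [0.0, 0.3, -3.7]
gripper_width: 0.0119
```

```bash
python3 st.py
```

```text
shift [-0.0001  0.0012  0.0026] roll 0.0006642671530727327 now [0.4999 0.0886 0.2151] [-180.     -0.     -6.06] F [ 0.03  0.34 -3.73] w 0.011857562825426415 t 12.0
[ 0.   -0.01  0.  ]
```

Emit:
step_arm([
  [0.0,0,0,0.001,0],
  [0.0,0,0,0.001,0],
])

```text
time_s: 12.25
tcp_pos: [0.4999, 0.0885, 0.2141]
eef_rot: [180.0, 0.0, -6.1]
contact_force: [-0.5, 1.3, -3.8]
gripper_width: 0.0119
```

Emit:
step_arm([
  [0.0,0,0,0.001,0],
  [0.0,0,0,0.001,0],
])

```text
time_s: 12.5
tcp_pos: [0.5, 0.0886, 0.2132]
eef_rot: [-180.0, -0.0, -6.1]
contact_force: [0.1, -0.4, -4.0]
gripper_width: 0.0117
```

Emit:
step_arm([
  [0.0,0,0,0.0005,0],
  [0.0,0,0,0.0005,0],
])

```text
time_s: 12.75
tcp_pos: [0.5, 0.0886, 0.2129]
eef_rot: [-180.0, -0.0, -6.1]
contact_force: [-0.3, 0.1, -2.6]
gripper_width: 0.0114
```

```bash
python3 st.py
```

```text
shift [-0.0002  0.0012  0.0004] roll 0.0007948767459670776 now [0.5    0.0886 0.2129] [-1.7999e+02 -2.0000e-02 -6.0500e+00] F [-0.29  0.1  -2.63] w 0.011425173375102723 t 12.75
[-0.11  0.1  -0.07]
```

Emit:
step_arm([
  [0.0,0,0,0.0005,0],
  [0.0,0,0,0.0005,0],
])

```text
time_s: 13.0
tcp_pos: [0.5001, 0.0886, 0.2125]
eef_rot: [-180.0, -0.0, -6.1]
contact_force: [-0.5, -0.0, 0.8]
gripper_width: 0.0114
```

Emit:
step_arm([
  [0.0,0,0,0.0004,0],
  [0.0,0,0,0.0004,0],
  [0.0,0,0,0.0004,0],
])

```text
time_s: 13.38
tcp_pos: [0.5001, 0.0886, 0.2121]
eef_rot: [-180.0, -0.0, -6.1]
contact_force: [-0.7, -0.3, 3.3]
gripper_width: 0.0116
```

```bash
python3 st.py;python3 - <<'E'
from h import *
c=snap('scene','s5.png');np.savez('pics/s5.npz',**c)
cv2.imwrite('pics/s5z.png',cv2.resize(c['image'][130:250,270:390,::-1],(600,600),interpolation=cv2.INTER_CUBIC))
E
```

```text
shift [-0.0002  0.0012 -0.0004] roll 0.0007583152465146653 now [0.5001 0.0886 0.2121] [-1.7999e+02 -3.0000e-02 -6.0600e+00] F [-0.68 -0.34  3.33] w 0.011604367926947506 t 13.375
[-0.19  0.41  0.  ]
```

View pics/s5z.png

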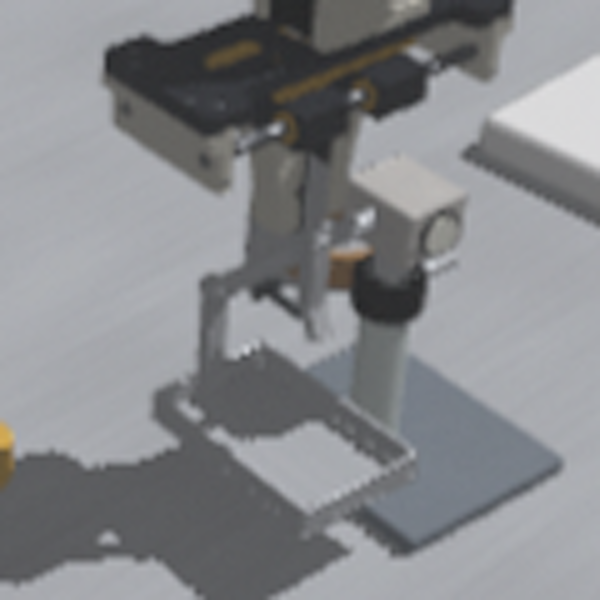

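Emit:
step_arm([
  [0.0,0,0,-0.004,0],
  [0.0,0,0,-0.009,0],
  [0.0,0,0,-0.014,0],
  [0.0,0,0,-0.018,0],
  [0.0,0,0,-0.018,0],
])

```text
time_s: 14.05
tcp_pos: [0.5001, 0.0887, 0.2301]
eef_rot: [-180.0, -0.0, -6.1]
contact_force: [0.1, 0.8, -4.6]
gripper_width: 0.0119
```

Emit:
step_arm([
  [0.0,0,0,-0.001,0],
  [0.0,0,0,-0.002,0],
  [0.0,0,0,-0.002,0],
])

```text
time_s: 14.42
tcp_pos: [0.4999, 0.0886, 0.2318]
eef_rot: [-180.0, -0.0, -6.1]
contact_force: [-0.0, 0.3, -4.5]
gripper_width: 0.0117
```

Emit:
step_arm([
  [0.0,0,0,-0.001,0],
  [0.0,0,0,-0.001,0],
])

```text
time_s: 14.68
tcp_pos: [0.4999, 0.0886, 0.2328]
eef_rot: [-180.0, -0.0, -6.1]
contact_force: [-0.4, 0.0, -4.6]
gripper_width: 0.0119
```

```bash
python3 st.py
```

```text
shift [-0.0001  0.0012  0.0203] roll 0.0006605410903401526 now [0.4999 0.0886 0.2328] [-180.     -0.     -6.06] F [-0.44  0.05 -4.65] w 0.011930289007946652 t 14.675
[-0.04 -0.01  0.02]
```

Emit:
step_arm([
  [0.0,0,0,-0.001,0],
  [0.0,0,0,-0.001,0],
])

```text
time_s: 14.92
tcp_pos: [0.4999, 0.0886, 0.2339]
eef_rot: [-180.0, -0.0, -6.1]
contact_force: [-0.7, -0.5, -4.6]
gripper_width: 0.012
```

Emit:
step_arm([
  [0.0,0,0,-0.0006,0],
  [0.0,0,0,-0.0006,0],
])

```text
time_s: 15.18
tcp_pos: [0.4999, 0.0886, 0.2344]
eef_rot: [-180.0, -0.0, -6.1]
contact_force: [-0.1, 0.4, -3.8]
gripper_width: 0.0118
```

Emit:
step_arm([
  [0.0,0,0,-0.0006,0],
  [0.0,0,0,-0.0006,0],
])

```text
time_s: 15.42
tcp_pos: [0.4999, 0.0886, 0.2351]
eef_rot: [-180.0, -0.0, -6.1]
contact_force: [-0.1, -0.4, -4.0]
gripper_width: 0.0122
```

Emit:
step_arm([
  [0.0,0,0,-0.0005,0],
  [0.0,0,0,-0.0005,0],
])

```text
time_s: 15.68
tcp_pos: [0.4999, 0.0886, 0.2355]
eef_rot: [-180.0, 0.0, -6.1]
contact_force: [-0.2, -0.0, -4.8]
gripper_width: 0.0118
```

Emit:
step_arm([
  [0.0,0,0,-0.0005,0],
  [0.0,0,0,-0.0005,0],
])

```text
time_s: 15.92
tcp_pos: [0.4998, 0.0886, 0.2358]
eef_rot: [180.0, 0.0, -6.1]
contact_force: [-0.1, 0.9, -6.2]
gripper_width: 0.0117
```

Emit:
step_arm([
  [0.0,0,0,-0.0005,0],
  [0.0,0,0,-0.0005,0],
])

```text
time_s: 16.18
tcp_pos: [0.4998, 0.0885, 0.2362]
eef_rot: [180.0, 0.0, -6.1]
contact_force: [0.1, -0.7, -8.0]
gripper_width: 0.0116
```

Emit:
step_arm([
  [0.0,0,0,-0.0004,0],
  [0.0,0,0,-0.0004,0],
  [0.0,0,0,-0.0004,0],
])

```text
time_s: 16.55
tcp_pos: [0.4998, 0.0886, 0.2367]
eef_rot: [180.0, 0.0, -6.1]
contact_force: [0.8, 1.0, -10.4]
gripper_width: 0.0119
```

Emit:
step_arm([
  [0.0,0,0,0,0],
  [0.0,0,0,0,0],
])

```text
time_s: 16.8
tcp_pos: [0.4998, 0.0886, 0.2367]
eef_rot: [180.0, 0.0, -6.1]
contact_force: [0.9, 0.5, -11.1]
gripper_width: 0.0116
```

```bash
python3 st.py
```

```text
shift [0.0001 0.0011 0.0242] roll 0.0006227505016877694 now [0.4998 0.0886 0.2367] [ 1.7999e+02  2.0000e-02 -6.0600e+00] F [  0.94   0.47 -11.06] w 0.01164448968423683 t 16.8
[ 0.13 -0.45 -0.02]
```

Emit:
step_arm([
  [0.0,0,0,0.0002,0],
  [0.0,0,0,0.0002,0],
  [0.0,0,0,0.0002,0],
  [0.0,0,0,0.0002,0],
])

```text
time_s: 17.3
tcp_pos: [0.4998, 0.0885, 0.2366]
eef_rot: [180.0, 0.0, -6.1]
contact_force: [0.9, -0.4, -10.9]
gripper_width: 0.0117
```

Emit:
step_arm([
  [0.0,0,0,0.004,0],
  [0.0,0,0,0.009,0],
  [0.0,0,0,0.014,0],
  [0.0,0,0,0.019,0],
  [0.0,0,0,0.021,0],
])

```text
time_s: 17.92
tcp_pos: [0.4998, 0.0885, 0.2153]
eef_rot: [180.0, 0.0, -6.1]
contact_force: [0.5, -0.1, -4.6]
gripper_width: 0.012
```

Emit:
step_arm([
  [0.0,0,0,0.001,0],
  [0.0,0,0,0.0015,0],
  [0.0,0,0,0.0015,0],
])

```text
time_s: 18.3
tcp_pos: [0.5, 0.0886, 0.2143]
eef_rot: [-180.0, -0.0, -6.1]
contact_force: [-0.1, -0.2, -4.8]
gripper_width: 0.0116
```

```bash
python3 st.py
```

```text
shift [-0.0001  0.0012  0.0018] roll 0.0006885907833510981 now [0.5    0.0886 0.2143] [-1.7999e+02 -1.0000e-02 -6.0600e+00] F [-0.06 -0.19 -4.78] w 0.011647054078581505 t 18.3
[-0.1   0.01 -0.01]
```

Emit:
step_arm([
  [0.0,0,0,0.0008,0],
  [0.0,0,0,0.0014,0],
  [0.0,0,0,0.0014,0],
])

```text
time_s: 18.68
tcp_pos: [0.5001, 0.0886, 0.213]
eef_rot: [-180.0, -0.0, -6.1]
contact_force: [-0.7, -0.7, -3.0]
gripper_width: 0.0118
```

```bash
python3 st.py
```

```text
shift [-0.0002  0.0012  0.0005] roll 0.0007607714563215395 now [0.5001 0.0886 0.213 ] [-1.7999e+02 -2.0000e-02 -6.0600e+00] F [-0.67 -0.66 -2.97] w 0.011801592479269497 t 18.675
[-0.09  0.04  0.03]
```

Emit:
step_arm([
  [0.0,0,0,0.0004,0],
  [0.0,0,0,0.0004,0],
  [0.0,0,0,0.0004,0],
])

```text
time_s: 19.05
tcp_pos: [0.5001, 0.0886, 0.2126]
eef_rot: [-180.0, -0.0, -6.1]
contact_force: [0.1, -0.7, -0.5]
gripper_width: 0.0118
```

```bash
python3 st.py
python3 - <<'E'
from h import *
c=snap('scene','s6.png');np.savez('pics/s6.npz',**c)
cv2.imwrite('pics/s6z.png',cv2.resize(c['image'][130:250,270:390,::-1],(600,600),interpolation=cv2.INTER_CUBIC))
E
python3 tilt.py pics/s6.npz
```

```text
shift [-0.0002  0.0012  0.0001] roll 0.0007805188695652752 now [0.5001 0.0886 0.2126] [-1.7999e+02 -3.0000e-02 -6.0600e+00] F [ 0.14 -0.73 -0.45] w 0.011763448774846953 t 19.05
[-0.14  0.16 -0.02]
273 floor slope [ 0.0057 -0.0003  0.0036]
rim rect ((4.549831390380859, 0.4701995849609375), (128.6189727783203, 83.29619598388672), 0.07310960441827774)
226 [[-0.0265 -0.0166  0.0904]
 [ 0.0087 -0.0037  0.1188]
 [ 0.0271  0.0068  0.1389]]
```

View pics/s6z.png

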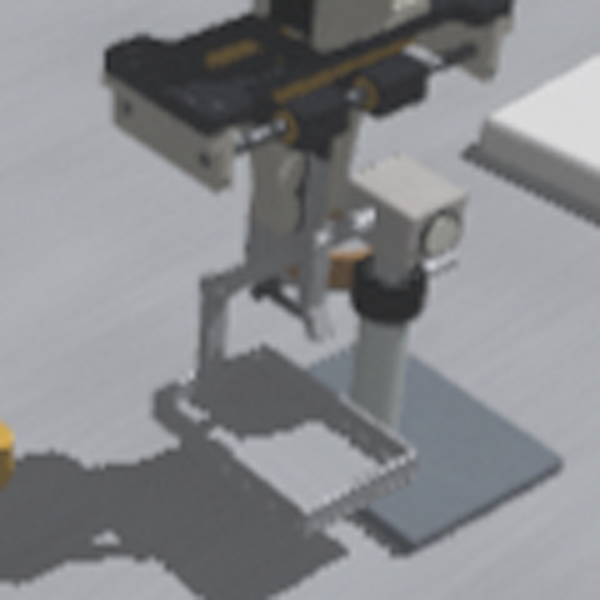

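Emit:
step_arm([
  [0.014,0,0,0,0],
  [0.018,0,0,0,0],
  [0.025,0,0,0,0],
  [0.035,0,0,0,0],
  [0.045,0,0,0,0],
])

```text
time_s: 19.73
tcp_pos: [0.4999, 0.0886, 0.2124]
eef_rot: [180.0, -0.0, -6.1]
contact_force: [-0.6, 0.3, 0.2]
gripper_width: 0.0396
```

Emit:
step_arm([
  [0.045,0,0,0,0],
  [0.045,0,0,0,0],
  [0.045,0,0,0,0],
  [0.045,0,0,0,0],
])

```text
time_s: 20.23
tcp_pos: [0.4999, 0.0886, 0.2124]
eef_rot: [180.0, 0.0, -6.1]
contact_force: [0.7, -0.2, -0.5]
gripper_width: 0.0459
```

```bash
python3 st.py
python3 - <<'E'
from h import *
c=snap('scene','s7.png');np.savez('pics/s7.npz',**c)
cv2.imwrite('pics/s7z.png',cv2.resize(c['image'][130:250,270:390,::-1],(600,600),interpolation=cv2.INTER_CUBIC))
E
python3 tilt.py pics/s7.npz
```

```text
shift [-0.0001  0.0011 -0.0001] roll 0.0006529927490390296 now [0.4999 0.0886 0.2124] [180.     0.    -6.06] F [ 0.7  -0.24 -0.52] w 0.04586161531754785 t 20.225
[-0.05  0.01 -0.03]
275 floor slope [0.03   0.0044 0.0037]
rim rect ((7.141212463378906, 0.8044624328613281), (129.1727294921875, 84.58670806884766), 0.492538183927536)
202 [[-0.024  -0.0176  0.0899]
 [ 0.0137 -0.0032  0.1165]
 [ 0.0279  0.007   0.1381]]
```

View pics/s7z.png

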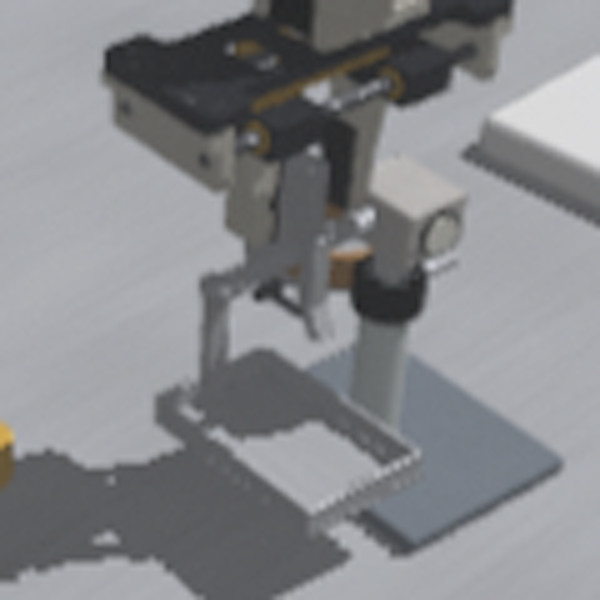

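Pan hangs free with a slight tilt (~1.7°). Retreat straight up.

Emit:
step_arm([
  [0.045,0,0,-0.015,0],
  [0.045,0,0,-0.04,0],
  [0.045,0,0,-0.08,0],
  [0.045,0,0,-0.12,0],
  [0.045,0,0,-0.13,0],
])

```text
time_s: 20.9
tcp_pos: [0.501, 0.0888, 0.3464]
eef_rot: [-179.8, -0.3, -6.1]
contact_force: [0.7, 0.3, -0.4]
gripper_width: 0.0451
```

Emit:
step_arm([
  [0.045,-0.08,0.0,0,0],
  [0.045,-0.08,0.0,0,0],
  [0.045,-0.08,0.0,0,0],
  [0.045,-0.08,0,0,0],
  [0.045,-0.08,0,0,0],
])

```text
time_s: 21.52
tcp_pos: [0.421, 0.097, 0.3421]
eef_rot: [180.0, 0.0, -6.1]
contact_force: [0.2, 0.4, 0.3]
gripper_width: 0.0451
```

Emit:
step_arm([
  [0.045,0,0,0,0],
  [0.045,0,0,0,0],
  [0.045,0,0,0,0],
  [0.045,0,0,0,0],
  [0.045,0,0,0,0],
])

```text
time_s: 22.15
tcp_pos: [0.4204, 0.097, 0.3424]
eef_rot: [-180.0, -0.0, -6.1]
contact_force: [0.1, 0.2, 0.5]
gripper_width: 0.0451
```

Run:
```python
from h import *
np.set_printoptions(precision=4,suppress=True)
import time
from plant import r
C={}
for n in ['scene','wrist','top']:
    C[n]=snap(n,n+'8.png');np.savez(f'pics/{n}8.npz',**C[n])
cv2.imwrite('pics/s8z.png',cv2.resize(C['scene']['image'][130:250,270:390,::-1],(600,600),interpolation=cv2.INTER_CUBIC))
o=np.array([.5076,.161,0]);yaw=np.radians(-6.1); ex=np.array([np.cos(yaw),np.sin(yaw),0]);ey=np.array([-np.sin(yaw),np.cos(yaw),0])
for n in C:
    W=pts(C[n])-o;L=np.stack([W@ex,W@ey,W[...,2]],-1)
    Q=L[(abs(L[...,0])<.03)&(abs(L[...,1]+.072)<.03)&(L[...,2]>.20)&(L[...,2]<.24)]
    if len(Q): print(n,'tab in stand',len(Q),np.median(Q,0),np.percentile(Q[:,1],[3,97]))
    Q=L[(abs(L[...,0]-.025)<.03)&(abs(L[...,1]+.072)<.03)&(L[...,2]>.03)&(L[...,2]<.07)]
    A=np.c_[Q[:,:2],np.ones(len(Q))]
    if len(Q)>50: print('slope',np.linalg.lstsq(A,Q[:,2],rcond=None)[0])
    for l in ['hook_seat','jar','weight','scoop','tape','bowl']:
        if n!='wrist': print(n,l,[(np.round(d['location'],3),round(d['p'],2)) for d in spotter.tip_of(n,l)])
print(r.get_state()['time_s'])
```

```text
scene tab in stand 158 [ 0.0042 -0.0761  0.2188] [-0.0789 -0.0676]
slope [0.0278 0.0034 0.0516]
scene hook_seat [(array([ 0.645, -0.483,  0.12 ]), 0.91), (array([ 0.253, -0.229,  0.121]), 0.89), (array([ 0.501, -0.351,  0.12 ]), 0.58), (array([0.495, 0.092, 0.171]), 0.57)]
scene jar [(array([ 0.688, -0.029, -0.002]), 0.78), (array([0.354, 0.309, 0.003]), 0.6), (array([0.5  , 0.088, 0.103]), 0.56)]
scene weight [(array([ 0.367, -0.009, -0.002]), 0.79)]
scene scoop [(array([ 0.654, -0.215, -0.   ]), 0.72)]
scene tape [(array([0.353, 0.31 , 0.002]), 0.44)]
scene bowl [(array([ 0.313, -0.404, -0.003]), 0.66)]
wrist tab in stand 710 [-0.001  -0.0723  0.2283] [-0.0783 -0.0671]
slope [0.0262 0.0007 0.0496]
top tab in stand 59 [ 0.0008 -0.0752  0.2283] [-0.0794 -0.0678]
slope [ 0.0303 -0.0184  0.0479]
top hook_seat [(array([ 0.257, -0.23 ,  0.12 ]), 0.96), (array([ 0.648, -0.479,  0.118]), 0.96), (array([0.499, 0.09 , 0.172]), 0.69), (array([ 0.498, -0.352,  0.122]), 0.66)]
top jar [(array([ 0.684, -0.028,  0.001]), 0.68)]
top weight [(array([ 0.37 , -0.01 ,  0.002]), 0.58), (array([0.497, 0.092, 0.099]), 0.54)]
top scoop [(array([ 0.653, -0.213, -0.   ]), 0.54)]
top tape [(array([0.355, 0.311, 0.005]), 0.66)]
top bowl [(array([ 0.312, -0.4  , -0.   ]), 0.59)]
22.9
```

View pics/s8z.png

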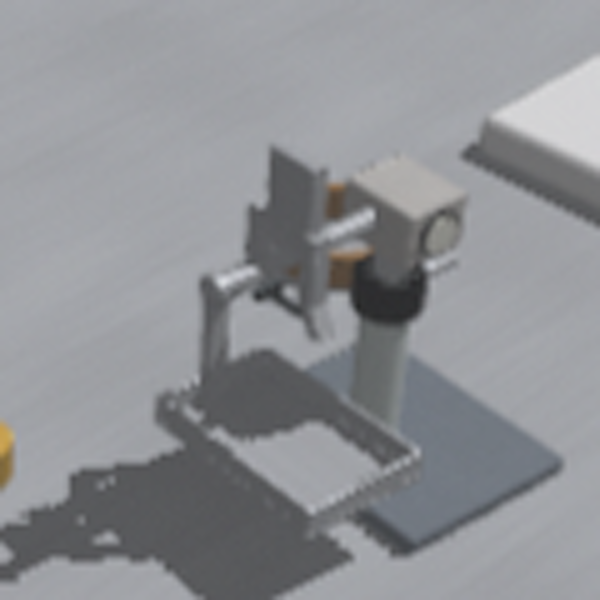

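View pics/wrist8.png

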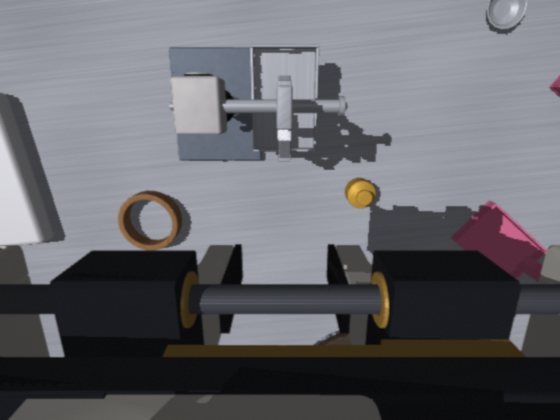

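```bash
python3 -c "
from plant import workorder
print(workorder.close_job())"
```

```text
the job is handed in; nothing more can be done
None
```

The steel pan is hanging on the scale's pin with the latch shut behind it. I handed the job in at about 23 s on the robot's clock; no verdict was reported.

- **Fitting:** I took the silver pan by its tab, slid its hook over the pin's free end and pushed it down. The latch force vanished about 5 mm before the bowl, which is the latch springing shut. The pan then seated at the expected height, with about 7.5 N on the scale by my wrist readings.
- **Tug test:** The latch took the load about 22 mm up, matching the stated play. It held with about 6 to 6.5 N beyond the pan's own weight, slightly more than the half kilo asked. I then let the pan back down and released it.
- **Loads:** The highest scale load I read was about 7.5 N, against the 20 N limit. These readings come only at the end of each move, so a brief higher peak could have been missed.
- **Final checks:** The hook sits about 73 mm from the stand's axis, roughly the middle of the free pin between head and collar. The pan leans about 1.6°, the same in two pictures about 3 s apart. The latch rod shows level in the last picture before release and unchanged after.
- **Surroundings:** The jar, weight, scoop, tape and bowl are where they were, within the detector's accuracy. The gripper is clear of everything.

No check failed. The detector gave a few false "jar" and "weight" hits, two of them at the hanging pan, which I disregarded.

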